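# Run a fingertip along the open flip-lid tubes and shut them

### The arm

A 7-joint arm with a two-finger parallel gripper is mounted at the origin on the work surface. World frame = base frame: x ahead of the robot, y to its left, z up, the work surface at z = 0. Lengths are in m, angles in rad, forces in N, time in s.
With the tool pointing down it reaches from about 0.4 to 0.875 m from the base axis. Payload 19.3 kg.
Tool frame: the origin (TCP) lies at the very end of the fingers, on their centre line; the grasp point (between the pads) lies 19 mm behind it; z points along the fingers, y is the line along which they close (so a half turn about z gives the same grasp; the last joint's range is limited). The gripper opens to 85 mm and grips with 20 to 120 N. Pads are 22 mm wide; open, the fingers measure 114 mm over their backs; the gripper's body (76 mm by 85 mm) begins 54 mm behind the grasp point. The pads swing forward as they close: fully open they stand 13 mm farther back than shut.
Start: joints at [1.169, 0.521, -0.036, 1.599, 0.021, 1.021, -0.113], TCP at [0.204, -0.591, 0.231] pointing down, gripper open.
Joint ranges: [-2.91, 2.91], [-0.3, 2.13], [-1.5, 1.42], [0.17, 2.43], [-1.26, 4.41], [0.16, 1.93], [-2.52, 2.52]. Speed limits (rad/s): [1.89, 1.89, 2.39, 2.39, 3.01, 3.01, 3.01].

### API

Orientations are given as [roll, pitch, yaw] about the fixed x, y, z axes, in that order (R = Rz(yaw) Ry(pitch) Rx(roll)).
In Python, from workcell import bot gives the robot as it stands.
- The arm moves only by the tool jog_arm, never from a script. Its argument "motion" is a list of rows, each a list of 5 numbers: the shift along the tool's x, y, z scaled (see below), then the turn about the tool's z scaled (see below), then the opening, from 0 (shut) to 1 (fully open). A call has 1 to 12 rows; each row shifts and turns the commanded pose from where the row before left it, along the tool's axes as they then stand; what a row does not reach is not made up. The controller multiplies each number of a shift by 30 mm and each number of a turn by 0.08 rad. A row lasts 1/10 s, in which the tool goes at most 50 mm and 8.59 degrees, less where a joint would pass 70% of its speed; a pose out of reach is approached as far as the arm can. A call with a number of a shift or a turn outside -1 to 1 is refused whole. A call with a gripper value outside its range is refused whole. The fingers move at their own pace and stop on an object; "newtons" is the grip in N (left out, the last holds). Time passes only in rows, so rows that do not move let the fingers close. It gives the time, the measured TCP pose, the force, the opening and the grip force at its end, in the units of the state.
- bot.observe(): the state, without advancing time (a new reading comes with each control period).
- bot.grab_frame(name): name is "scene" or "side" or "wrist"; returns a dict with "pixels" (384x512x3 uint8, red, green, blue), "fovy" (degrees; the focal length in pixels is half the picture's height over the tangent of half this angle, whatever the lens; pixels are square), "cx", "cy" (the principal point, pixels), "k1" (the pictures are not rectified: a ray, as slopes to the right and down, at radius r is drawn at 1 + k1 r^2 times it, then the intrinsics apply), "rvec" (rotation vector, rad) and "tvec" (3), from world to camera coordinates, as OpenCV has them; the wrist camera has in their place "mount" (4x4, takes a point from camera to tool coordinates, whose origin is the TCP and whose axes are the flange's). Camera axes: x right, y down, z forward; pixel columns grow to the right and rows downward; lengths in m; the calibration is good to about 2 mm. A picture is of the moment at which its call begins: read the wrist's pose just before it. There is no depth.
- bot.job_done(): hands the job in; it is judged then, once.
The state is a dict: "clock": time; "qpos": joint angles; "qd": joint speeds; "joint_efforts": joint torques, N m; "position": TCP position; "tool_rot": TCP orientation; "force": force on the tool from outside, world axes, zero at the start; "moment": the same for the moment, N m; "grip_width": finger opening in m; "finger_force": force on a finger pad.
Only numpy, scipy, OpenCV 4.12 (cv2) and the standard library are available. Lean on these libraries where they do the work, as an engineer would, in place of code of your own. Each camera call takes 0.05 s, during which the arm holds its last target. There are 200 camera calls.

### The job

The five sample tubes in the rack have been filled and stand open. Starting at the end of the row on the side where the hinges are, run a fingertip lightly along it so that it comes at each lid from behind and folds the lids over one after the other, and press all five fully shut. Do not lean on the rack or pull any tube up out of the rack; leave the tall capped tube and the things on the bench where they are.

Things in the scene. Friction and masses are not known exactly. Their poses are not given: they have to be found in the camera images.
- rack: Fixed tube rack, 104 (x) by 246 (y) by 64 mm high: white ends, teal shelves with 4 by 9 holes 25 mm apart. Origin: centre of its underside; y along the rows, z up. The five open tubes hang at x = -12.5 mm (second row from the robot), y = -75, -50, -25, 0, 25 mm; all other holes but one corner are empty. Top shelf 62 mm above the bench.
- mouth1 (a point): Centre of the mouth of tube 1 of the row (first along the rack's +y): translucent 5 ml tube, 17 mm across, 60 mm long, hung by its 19 mm collar. The point is level with the collar's top, 66 mm above the bench. The tube is loose in its hole and can be drawn straight up. The hinge of its white flip lid lies 10.5 mm to the rack's -y side of this point and 1 mm higher.
- lid1 (a joint): Angle of tube 1's lid, rad: 0 shut, 1.57 upright at the mouth's -y side, stop at 2.0; it turns about the rack's x and folds shut towards the rack's +y. White disc 19 mm across, 3 mm thick, with a tab; 22.5 mm from hinge to tab edge. Shut, its flat top is 69 mm above the bench. Stiff hinge (0.01 N m, half a newton at the tab): the lid stays where it is left. All start open, 0.95 to 1.7.
- mouth2 (a point): The same for tube 2, 25 mm along the rack's +y from tube 1.
- lid2 (a joint): The same for the lid of tube 2.
- mouth3 (a point): The same for tube 3, 50 mm along the rack's +y from tube 1.
- lid3 (a joint): The same for the lid of tube 3.
- mouth4 (a point): The same for tube 4, 75 mm along the rack's +y from tube 1.
- lid4 (a joint): The same for the lid of tube 4.
- mouth5 (a point): The same for tube 5, 100 mm along the rack's +y from tube 1.
- lid5 (a joint): The same for the lid of tube 5.
- tall_cap (a point): Top centre of the screw cap of a tall capped tube standing in the far corner hole of the rack (rack x = 37.5 mm, y = 100 mm); 17 mm across, cap 22 mm across, its top 126 mm above the bench. Bystander.
- pen: Marker pen lying on the bench on the robot's side of the rack, roughly along it, 132 mm long, 13 mm thick; origin under its middle. Bystander.
- dish: Round culture dish, 92 mm across, 17 mm high, on the bench past the rack's +y end; origin at the centre of its underside. Bystander.
- tip_box: Pipette tip box, 82 by 122 by 55 mm, on the bench past the rack's -y end; origin at the centre of its underside. Bystander.

How it is judged:
By the outcome, as a careful person would: the job done as asked, in the order asked, and still so for the second after the job is handed in, with the robot touching nothing.
It also fails if it takes over 51 s, if anything falls off the work surface, if the arm or the gripper's body presses on something with over 40 N, if the wrist force passes 120 N, or if a joint passes its speed limit or range.

## Working session

There is one attempt and no reset: what is moved stays moved. The work goes in short steps, Python scripts to look and compute and a tool call to move; the robot and the scene stay as the last step left them, time stands still between calls to the robot, and variables do not carry over. Pictures are saved under pics/ and viewed, at most 10 in all, crops included, and the job is handed in when it is done.

Besides the shell and the picture viewer there is one more tool, called after "Emit:" as a command line: name --pt "numbers of a row" for each row, then --argument value for the rest. jog_arm: Moves the arm, as the interface text tells. Shifts and turns lie within -1 to 1; 1 stands for 30 mm of shift or 0.08 rad of turn. Its arguments: {"type":"object","properties":{"motion":{"type":"array","items":{"type":"array","items":{"type":"number"}}},"newtons":{"type":"number"}},"required":["motion"]}

```bash
mkdir -p pics; cat > h.py <<'E'
import numpy as np, cv2
from workcell import bot
def cam(f):
    h=f["pixels"].shape[0]; fl=h/2/np.tan(np.radians(f["fovy"])/2)
    K=np.array([[fl,0,f["cx"]],[0,fl,f["cy"]],[0,0,1]]); D=np.array([f["k1"],0,0,0,0.])
    return K,D
def proj(f,P):
    K,D=cam(f); return cv2.projectPoints(np.array(P,float).reshape(-1,3),np.array(f["rvec"],float),np.array(f["tvec"],float),K,D)[0].reshape(-1,2)
def back(f,uv,z):
    K,D=cam(f); n=cv2.undistortPoints(np.array(uv,float).reshape(-1,1,2),K,D).reshape(-1,2)
    R=cv2.Rodrigues(np.array(f["rvec"],float))[0]; t=np.array(f["tvec"],float).ravel(); c=-R.T@t
    d=np.c_[n,np.ones(len(n))]@R
    return c+d*((z-c[2])/d[:,2])[:,None]
E
python3 - <<'E'
from h import *
import pickle
s=bot.observe();print({k:np.round(s[k],3) for k in s})
for n in("scene","side"):
    f=bot.grab_frame(n);pickle.dump(f,open(n+".pkl","wb"))
    cv2.imwrite(f"pics/{n}0.png",cv2.resize(f["pixels"][:,:,::-1],(800,600),interpolation=cv2.INTER_CUBIC))
    print(n,f["fovy"],f["k1"],f["rvec"],f["tvec"])
E
```

```text
{'clock': np.float64(0.0), 'qpos': array([ 1.169,  0.522, -0.036,  1.6  ,  0.021,  1.021, -0.113]), 'qd': array([ 0.001, -0.   , -0.001, -0.001, -0.001,  0.001,  0.001]), 'joint_efforts': array([ 2.0000e-03, -9.2710e+01,  1.9810e+00, -3.6992e+01,  1.8000e-02,
        8.0000e-03,  0.0000e+00]), 'position': array([ 0.203, -0.591,  0.231]), 'tool_rot': array([-3.14 ,  0.   ,  0.332]), 'force': array([-0.511,  0.3  , -0.28 ]), 'moment': array([-0.062, -0.014, -0.032]), 'finger_force': np.float64(0.0), 'grip_width': np.float64(0.086)}
scene 56.255700879737304 0.01670981353678113 [ 1.73116574  1.42692789 -0.75682174] [-0.18219965 -0.25299762  1.27282766]
side 49.492427033813804 0.03746617104905975 [ 0.99888518 -2.43297103  1.04754167] [0.48092762 0.34480325 0.75325629]
```

View pics/scene0.png

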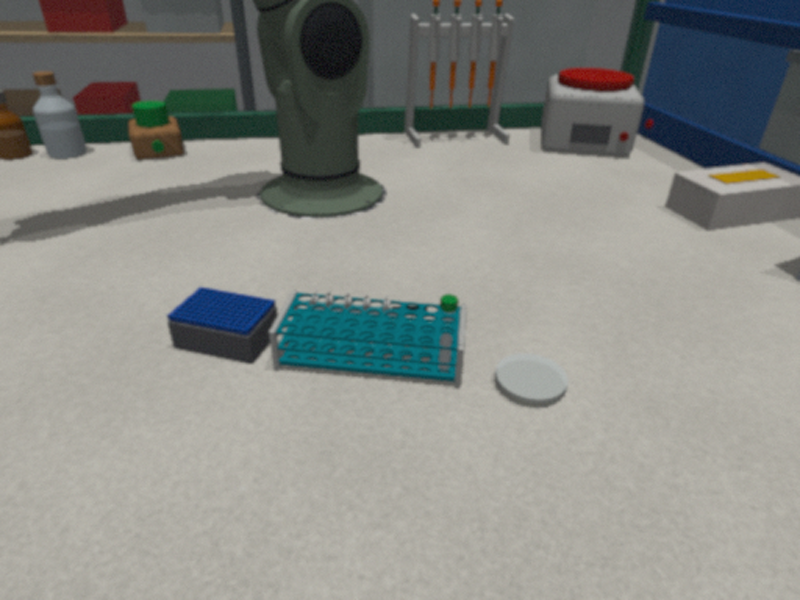

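View pics/side0.png

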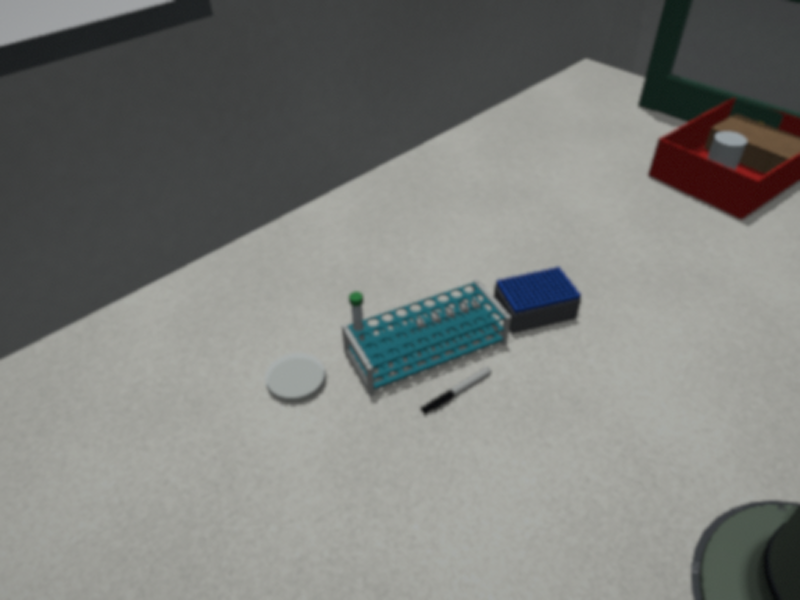

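Scene shows the rack's near-robot top edge from about (297,295) to (463,304), and the green tall cap at (449,299). Five open white lids run along x = 312–388. Side shows the cap at (356,297), rack top corners near (477,284) and (508,318), and the pen on the robot's side.

```bash
python3 - <<'E'
from h import *
import pickle
from scipy.optimize import least_squares
S=pickle.load(open("scene.pkl","rb"));D=pickle.load(open("side.pkl","rb"))
k=.64
def rk(p,P):
    c,s=np.cos(p[2]),np.sin(p[2]);P=np.array(P,float);return np.c_[p[0]+c*P[:,0]-s*P[:,1],p[1]+s*P[:,0]+c*P[:,1],P[:,2]]
# scene: cap top centre, near -y top, near +y top, far bottom -y, far bottom +y
Ps=[(.0375,.1,.126),(-.052,-.123,.062),(-.052,.123,.062),(.052,-.123,0),(.052,.123,0)]
us=np.array([(449,297),(297,295),(465,305),(276,369),(460,383)])*k
Pd=[(.0375,.1,.126),(.052,-.123,.062),(-.052,-.123,.062),(-.052,.123,0)]
ud=np.array([(356,294),(477,284),(508,318),(373,390)])*k
r=lambda p:np.r_[(proj(S,rk(p,Ps))-us).ravel(),(proj(D,rk(p,Pd))-ud).ravel()]
o=least_squares(r,[.6,-.1,0],loss="soft_l1");print(o.x,np.round(r(o.x).reshape(-1,2),1))
p=o.x
print(rk(p,[(-.0125,y,.066) for y in(-.075,-.05,-.025,0,.025)]))
print("box",back(S,np.array([(171,315),(204,291),(275,299),(252,331)])*k,.055)); print("pen",back(D,np.array([(424,410),(489,373)])*k,.006))
E
```

```text
[ 0.60888345  0.01921254 -0.33297595] [[ 0.1  0.2]
 [-2.5 -3.8]
 [ 1.1 -0.6]
 [-1.2  0.1]
 [ 0.   3.2]
 [-0.4  1.3]
 [ 0.  -2.9]
 [ 2.  -0. ]
 [-2.4  5.1]]
[[ 5.72555758e-01 -4.75822872e-02  6.60000000e-02]
 [ 5.80727182e-01 -2.39554417e-02  6.60000000e-02]
 [ 5.88898606e-01 -3.28596254e-04  6.60000000e-02]
 [ 5.97070031e-01  2.32982492e-02  6.60000000e-02]
 [ 6.05241455e-01  4.69250947e-02  6.60000000e-02]]
box [[ 0.54795363 -0.24168458  0.055     ]
 [ 0.49210863 -0.20443225  0.055     ]
 [ 0.53078426 -0.1060365   0.055     ]
 [ 0.60390546 -0.13611429  0.055     ]]
pen [[ 0.5219134   0.11457564  0.006     ]
 [ 0.49963886 -0.00852325  0.006     ]]
```

```bash
cat > plan.py <<'E'
import sys
from h import *
def plan(x,y,z,yaw,smax=.95):
    s=bot.observe();p=np.array(s["position"]);r=s["tool_rot"];w=r[2]
    d=np.array([x,y,z])-p; dy=(yaw-w+np.pi)%(2*np.pi)-np.pi
    n=max(1,int(np.ceil(abs(dy)/.08/.95)))
    while 1:
        rows=[];pw=w;ok=1
        for i in range(n):
            c,sn=np.cos(pw),np.sin(pw);e=d/n
            rows.append([(c*e[0]+sn*e[1])/.03,(sn*e[0]-c*e[1])/.03,-e[2]/.03,-dy/n/.08]);pw+=dy/n
        if np.abs(np.array(rows)).max()<=smax:break
        n+=1
    print("n",n,"from",np.round(p,4),np.round(r,4));print(np.round(rows,2).tolist())
if __name__=="__main__":plan(*map(float,sys.argv[1:5]))
E
python3 - <<'E'
from plan import *
f=bot.grab_frame("wrist");print(np.round(f["mount"],3),f["fovy"])
plan(.56,-.06,.27,1.238)
E
```

```text
[[ 0.001 -0.966 -0.258  0.066]
 [ 1.     0.     0.002  0.001]
 [-0.002 -0.258  0.966 -0.143]
 [ 0.     0.     0.     1.   ]] 66.19732152423613
n 23 from [ 0.2034 -0.5907  0.2309] [-3.1408e+00  1.0000e-04  3.3170e-01]
[[0.74, -0.56, -0.06, -0.49], [0.76, -0.53, -0.06, -0.49], [0.78, -0.5, -0.06, -0.49], [0.8, -0.47, -0.06, -0.49], [0.82, -0.44, -0.06, -0.49], [0.83, -0.4, -0.06, -0.49], [0.85, -0.37, -0.06, -0.49], [0.86, -0.34, -0.06, -0.49], [0.88, -0.3, -0.06, -0.49], [0.89, -0.27, -0.06, -0.49], [0.9, -0.23, -0.06, -0.49], [0.91, -0.2, -0.06, -0.49], [0.91, -0.16, -0.06, -0.49], [0.92, -0.12, -0.06, -0.49], [0.92, -0.09, -0.06, -0.49], [0.93, -0.05, -0.06, -0.49], [0.93, -0.02, -0.06, -0.49], [0.93, 0.02, -0.06, -0.49], [0.92, 0.06, -0.06, -0.49], [0.92, 0.09, -0.06, -0.49], [0.92, 0.13, -0.06, -0.49], [0.91, 0.17, -0.06, -0.49], [0.9, 0.2, -0.06, -0.49]]
```

Emit:
jog_arm --pt "0.74 -0.56 -0.06 -0.49 0" --pt "0.76 -0.53 -0.06 -0.49 0" --pt "0.78 -0.5 -0.06 -0.49 0" --pt "0.8 -0.47 -0.06 -0.49 0" --pt "0.82 -0.44 -0.06 -0.49 0" --pt "0.83 -0.4 -0.06 -0.49 0" --pt "0.85 -0.37 -0.06 -0.49 0" --pt "0.86 -0.34 -0.06 -0.49 0" --pt "0.88 -0.3 -0.06 -0.49 0" --pt "0.89 -0.27 -0.06 -0.49 0" --pt "0.9 -0.23 -0.06 -0.49 0" --pt "0.91 -0.2 -0.06 -0.49 0"

```text
clock: 1.35
position: [0.3904, -0.3128, 0.2529]
tool_rot: [-3.141, 0.0, 0.804]
force: [-0.1, -0.0, 0.6]
grip_width: -0.0001
finger_force: 0.0
```

Emit:
jog_arm --pt "0.91 -0.16 -0.06 -0.49 0" --pt "0.92 -0.12 -0.06 -0.49 0" --pt "0.92 -0.09 -0.06 -0.49 0" --pt "0.93 -0.05 -0.06 -0.49 0" --pt "0.93 -0.02 -0.06 -0.49 0" --pt "0.93 0.02 -0.06 -0.49 0" --pt "0.92 0.06 -0.06 -0.49 0" --pt "0.92 0.09 -0.06 -0.49 0" --pt "0.92 0.13 -0.06 -0.49 0" --pt "0.91 0.17 -0.06 -0.49 0" --pt "0.9 0.2 -0.06 -0.49 0" --pt "0 0 0 0 0"

```text
clock: 2.55
position: [0.5627, -0.0572, 0.2726]
tool_rot: [-3.141, -0.002, 1.239]
force: [-1.1, 0.4, -0.6]
grip_width: 0.0
finger_force: 0.0
```

```bash
cat > w.py <<'E'
from h import *
import pickle
from scipy.spatial.transform import Rotation as Ro
def wrist(name):
    s=bot.observe();f=dict(bot.grab_frame("wrist"))
    T=np.eye(4);T[:3,:3]=Ro.from_euler("xyz",s["tool_rot"]).as_matrix();T[:3,3]=s["position"]
    C=np.linalg.inv(T@np.array(f["mount"]));f["rvec"]=cv2.Rodrigues(C[:3,:3])[0];f["tvec"]=C[:3,3]
    pickle.dump(f,open(name+".pkl","wb"));print(np.round(s["position"],4),np.round(s["tool_rot"],4),np.round(s["force"],2),s["clock"],s["grip_width"])
    return f
def save(f,name,pts=()):
    im=cv2.resize(f["pixels"][:,:,::-1],(800,600),interpolation=cv2.INTER_CUBIC)
    for u in pts:cv2.circle(im,tuple(int(v/.64) for v in u),3,(0,0,255),1)
    cv2.imwrite(f"pics/{name}.png",im)
def rk(p,P):
    c,s=np.cos(p[2]),np.sin(p[2]);P=np.array(P,float).reshape(-1,3);return np.c_[p[0]+c*P[:,0]-s*P[:,1],p[1]+s*P[:,0]+c*P[:,1],P[:,2]]
E
python3 - <<'E'
from w import *
f=wrist("w1");p=[.6089,.0192,-.333]
save(f,"w1",proj(f,rk(p,[(-.0125,y,.066) for y in(-.075,-.05,-.025,0,.025)])))
E
```

```text
[ 0.5627 -0.0572  0.2726] [-3.1415e+00 -1.8000e-03  1.2388e+00] [-1.11  0.39 -0.62] 2.55 3.293266322579343e-05
```

View pics/w1.png

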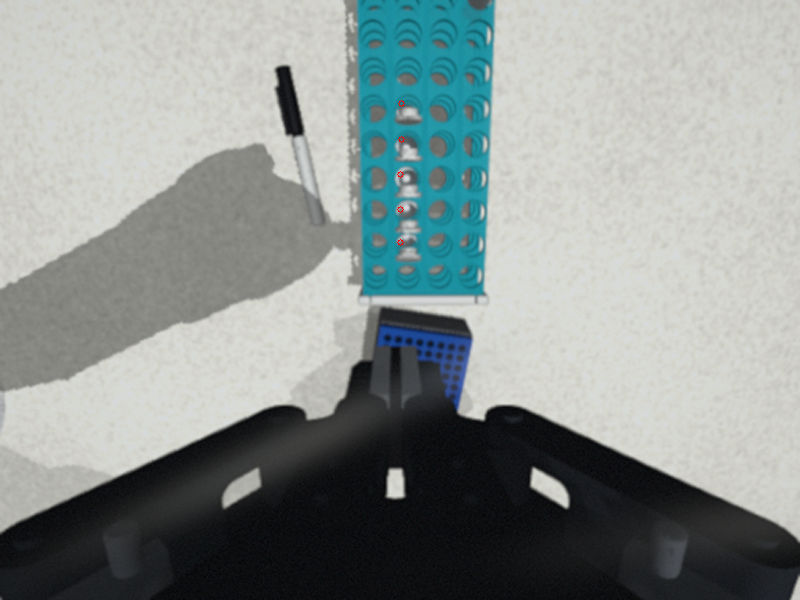

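The wrist view shows the five mouths and lids in the column near x≈407, y≈110 to 250. My predicted mouths (red circles) are a few pixels to the left of them. The rack's white -y end is at y≈300 and the blue tip box lies beyond it.

```bash
python3 - <<'E'
from w import *
f=pickle.load(open("w1.pkl","rb"));im=f["pixels"]
h=cv2.cvtColor(im,cv2.COLOR_RGB2HSV);m=(h[...,0]>80)&(h[...,0]<98)&(h[...,1]>120)
L=[];R=[]
for v in range(12,180):
    c=np.where(m[v,200:340])[0]+200
    if len(c)>10:L.append((c.min()-.5,v));R.append((c.max()+.5,v))
L=back(f,L,.062)[:,:2];R=back(f,R,.062)[:,:2]
def line(P):
    for _ in range(5):
        c=P.mean(0);d=np.linalg.svd(P-c)[2][0];d*=np.sign(d[1]);e=(P-c)@[-d[1],d[0]];P=P[abs(e)<max(1.5*e.std(),3e-4)]
    return c,d,len(P)
a,b=line(L),line(R)
d=a[1]+b[1];d/=np.linalg.norm(d);yaw=np.arctan2(-d[0],d[1])
n=np.array([d[1],-d[0]]) # rack +x
print("yaws",[np.arctan2(-q[1][0],q[1][1]) for q in(a,b)],[q[2] for q in(a,b)],"width",(b[0]-a[0])@n)
xc=((a[0]+b[0])/2)@n
# end: white bar front edge, top z=.064
E=back(f,np.array([(360,297),(489,296),(360,304),(487,304)])*.64,.064)[:,:2]
print("end y'",E@d,"x'",E@n,"xc",xc)
yc=(E@d)[2:].mean()+.123
c=n*xc+d*yc;p=[*c,yaw];print("rack",p)
H=[(x,y,.062) for x in(-.0375,.0125,.0375) for y in np.arange(-4,4)*.025]+[(-.0125,y,.066) for y in(-.075,-.05,-.025,0,.025)]
big=cv2.resize(im[0:200,205:330,::-1],None,fx=4,fy=3*4/3,interpolation=cv2.INTER_CUBIC)
q=(proj(f,rk(p,H))-[205,0])*4+1.5
for u in q:cv2.circle(big,(int(u[0]),int(u[1])),3,(0,0,255),-1)
cv2.imwrite("pics/w1c.png",big[200:])
E
```

```text
yaws [np.float64(-0.32667836424128655), np.float64(-0.3247916821839679)] [88, 78] width 0.09509854104459073
end y' [0.09425154 0.09446235 0.08847005 0.08785126] x' [0.52542555 0.62789386 0.52527916 0.62660383] xc 0.5751579705722484
rack [np.float64(0.6124862505751493), np.float64(0.01600337142559874), np.float64(-0.3257350232126272)]
```

View pics/w1c.png

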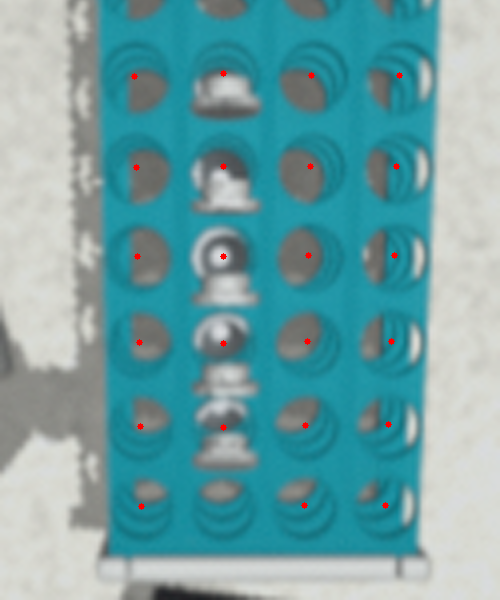

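The projected centres (red) sit in the top-shelf holes and on the five mouths to about 1 mm, so the rack pose is good.

```bash
python3 - <<'E'
from w import *
from plan import plan
p=[.6125,.0160,-.3257]
t=rk(p,[(-.0125,-.118,.1)])[0];print(t);plan(*t,np.pi/2-.3257)
E
```

```text
[ 0.56290046 -0.09179673  0.1       ]
n 7 from [ 0.5618 -0.0591  0.2724] [-3.1410e+00 -5.0000e-04  1.2359e+00]
[[-0.15, 0.06, 0.82, -0.02], [-0.15, 0.06, 0.82, -0.02], [-0.15, 0.06, 0.82, -0.02], [-0.15, 0.06, 0.82, -0.02], [-0.15, 0.06, 0.82, -0.02], [-0.15, 0.06, 0.82, -0.02], [-0.15, 0.05, 0.82, -0.02]]
```

Emit:
jog_arm --pt "-0.5 0.2 0.2 -0.07 0" --pt "-0.53 0.2 0.6 -0.07 0" --pt "0 0 0.9 0 0" --pt "0 0 0.9 0 0" --pt "0 0 0.9 0 0" --pt "0 0 0.9 0 0" --pt "0 0 0.9 0 0" --pt "0 0 0.4 0 0" --pt "0 0 0 0 0" --pt "0 0 0 0 0" --pt "0 0 0 0 0"

```text
clock: 3.7
position: [0.5633, -0.094, 0.103]
tool_rot: [3.14, -0.0, 1.244]
force: [-0.3, -0.3, 0.9]
grip_width: -0.0001
finger_force: 0.0
```

```bash
python3 - <<'E'
from w import *
from plan import plan
p=[.6125,.0160,-.3257]
f=wrist("w2")
save(f,"w2",proj(f,rk(p,[(-.0125,y,.066) for y in(-.075,-.05,-.025,0,.025)]+[(x,.05,.062) for x in(-.0375,-.0125,.0125,.0375)])))
t=rk(p,[(-.0125,-.118,.078)])[0];print(t);plan(*t,np.pi/2-.3257)
E
```

```text
[ 0.5633 -0.094   0.103 ] [ 3.1398e+00 -3.0000e-04  1.2442e+00] [-0.31 -0.34  0.95] 3.7 -5.429309765074658e-05
[ 0.56290046 -0.09179673  0.078     ]
n 1 from [ 0.5632 -0.094   0.1029] [ 3.1398e+00 -3.0000e-04  1.2442e+00]
[[0.07, -0.03, 0.83, -0.01]]
```

View pics/w2.png

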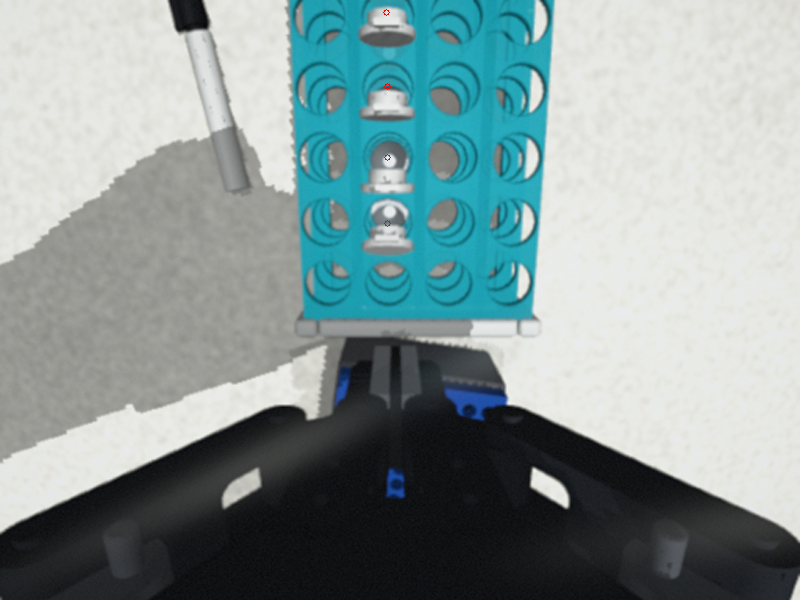

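The wrist view shows the predicted mouths (387,223), (387,158), (387,87) and (387,12) on the tubes, and the closed fingertips at (395,350) behind lid 1. Next I lower and sweep.

Emit:
jog_arm --pt "0 0 0.4 0 0" --pt "0 0 0.43 0 0" --pt "0.07 0 0 0 0" --pt "0.2 0 0 0 0" --pt "0.2 0 0 0 0" --pt "0.2 0 0 0 0" --pt "0.2 0 0 0 0" --pt "0.2 0 0 0 0" --pt "0.2 0 0 0 0" --pt "0.2 0 0 0 0" --pt "0 0 0 0 0"

```text
clock: 4.85
position: [0.5771, -0.0508, 0.0769]
tool_rot: [3.141, -0.001, 1.246]
force: [-0.5, 0.6, 0.3]
grip_width: 0.0002
finger_force: 0.1
```

```bash
cat > st.py <<'E'
from w import *
s=bot.observe();P=np.array(s["position"]);c,n=np.cos(-.3257),np.sin(-.3257);d=P-[.6125,.016,0]
print("rack xyz",np.round([c*d[0]+n*d[1],-n*d[0]+c*d[1],P[2]],4),"F",np.round(s["force"],1),"M",np.round(s["moment"],2),s["clock"],"yaw",s["tool_rot"][2])
E
python3 st.py; python3 -c "
from w import *
save(wrist('w3'),'w3')"
```

```text
rack xyz [-0.0121 -0.0746  0.0769] F [-0.5  0.6  0.3] M [ 0.02 -0.01  0.01] 4.85 yaw 1.245659240569124
[ 0.5771 -0.0508  0.0769] [ 3.1414e+00 -6.0000e-04  1.2457e+00] [-0.52  0.59  0.27] 4.85 0.00015319918716742055
```

View pics/w3.png

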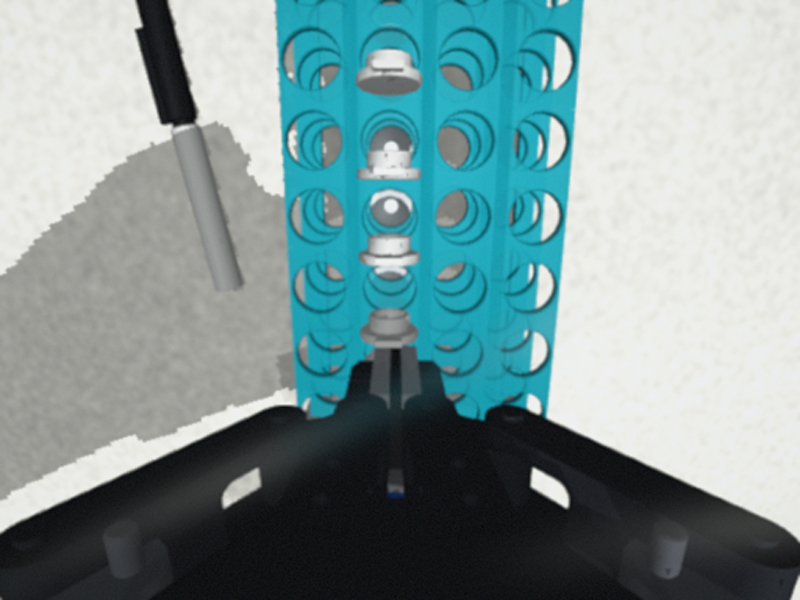

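```bash
python3 -c "
from w import *
f=pickle.load(open('w3.pkl','rb'))
print(proj(f,rk([.6125,.0160,-.3257],[(-.0125,y,.066) for y in(-.075,-.05,-.025,0,.025)]))/.64)"
```

```text
[[389.30604929 357.87434363]
 [389.15721402 290.81908132]
 [389.01077688 218.12472772]
 [388.87056453 139.72138338]
 [388.74208037  55.79354972]]
```

The view shows lid 2 upright just ahead of the tip at (388,325). Mouth 1 (389,358) and lid 1 are under the tip, so lid 1 is folded. I continue the sweep.

Emit:
jog_arm --pt "0.2 0 0 0 0" --pt "0.2 0 0 0 0" --pt "0.2 0 0 0 0" --pt "0.2 0 0 0 0" --pt "0.2 0 0 0 0" --pt "0.2 0 0 0 0" --pt "0.2 0 0 0 0" --pt "0.2 0 0 0 0" --pt "0.2 0 0 0 0" --pt "0 0 0 0 0"

```text
clock: 5.9
position: [0.5944, 0.0003, 0.0768]
tool_rot: [3.142, -0.001, 1.246]
force: [-0.6, -0.6, -1.4]
grip_width: 0.0001
finger_force: 0.0
```

Emit:
jog_arm --pt "0.2 0 0 0 0" --pt "0.2 0 0 0 0" --pt "0.2 0 0 0 0" --pt "0.2 0 0 0 0" --pt "0.2 0 0 0 0" --pt "0.2 0 0 0 0" --pt "0.2 0 0 0 0" --pt "0.2 0 0 0 0" --pt "0.2 0 0 0 0" --pt "0.2 0 0 0 0" --pt "0 0 0 0 0"

```text
clock: 7.0
position: [0.6135, 0.0572, 0.0768]
tool_rot: [-3.142, -0.001, 1.246]
force: [-0.6, -0.5, 0.2]
grip_width: -0.0001
finger_force: 0.0
```

```bash
python3 st.py
```

```text
rack xyz [-0.0122  0.0393  0.0768] F [-0.6 -0.5  0.2] M [ 0.07  0.02 -0.01] 7.0 yaw 1.2455491584592617
```

Emit:
jog_arm --pt "0 0 -0.7 0 0" --pt "0 0 -0.7 0 0" --pt "-0.9 0 0 0 0" --pt "-0.9 0 0 0 0" --pt "-0.9 0 0 0 0" --pt "-0.9 0 0 0 0" --pt "-0.9 0 0 0 0" --pt "-0.9 0 0 0 0" --pt "0 0 0 0 0" --pt "0 0 0 0 0" --pt "0 0 0 0 0"

```text
clock: 8.1
position: [0.5617, -0.0966, 0.1189]
tool_rot: [3.141, -0.001, 1.245]
force: [-0.1, 0.2, -0.5]
grip_width: 0.0001
finger_force: 0.0
```

```bash
python3 st.py; python3 -c "
from w import *
f=wrist('w4');save(f,'w4')
print(proj(f,rk([.6125,.0160,-.3257],[(-.0125,y,.066) for y in(-.075,-.05,-.025,0,.025)]))/.64)"
```

```text
rack xyz [-0.0121 -0.1229  0.1189] F [-0.1  0.2 -0.5] M [-0.03 -0.01  0.04] 8.1 yaw 1.245484592028832
[ 0.5617 -0.0966  0.1189] [ 3.1415e+00 -5.0000e-04  1.2455e+00] [-0.09  0.15 -0.5 ] 8.1 0.000123586376651273
[[390.1188116  212.32899784]
 [390.03211848 150.83863261]
 [389.95099032  85.89787397]
 [389.87825028  17.73536838]
 [389.81764989 -53.20328382]]
```

View pics/w4.png

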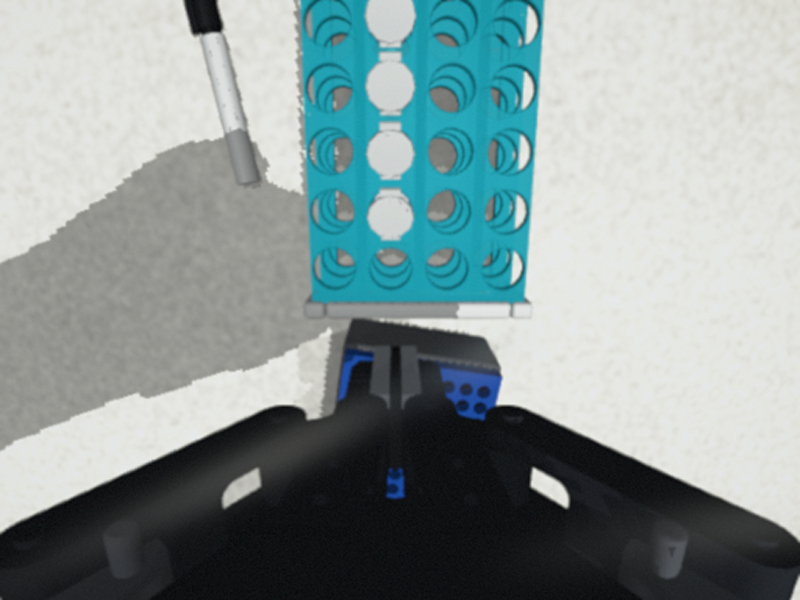

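The view shows lids 1–4 folded over as white discs at (390,215), (390,152), (390,85) and (390,18). Next I press down on lid 1.

Emit:
jog_arm --pt "0.8 0 0 0 0" --pt "0.8 0 0 0 0" --pt "0 0 0.65 0 0" --pt "0 0 0.65 0 0" --pt "0 0 0.2 0 0" --pt "0 0 0.1 0 0" --pt "0 0 0.05 0 0" --pt "0 0 0 0 0"

```text
clock: 8.95
position: [0.5771, -0.052, 0.0698]
tool_rot: [3.141, -0.0, 1.245]
force: [-0.1, 0.3, 0.2]
grip_width: -0.0001
finger_force: 0.0
```

```bash
python3 st.py
```

```text
rack xyz [-0.0118 -0.0758  0.0698] F [-0.1  0.3  0.2] M [-0.04  0.   -0.06] 8.95 yaw 1.2445156987542103
```

Emit:
jog_arm --pt "0 0 0.03 0 0" --pt "0 0 0.02 0 0" --pt "0 0 0 0 0"

```text
clock: 9.25
position: [0.5772, -0.0521, 0.0687]
tool_rot: [3.14, -0.0, 1.244]
force: [-2.6, -0.4, 12.4]
grip_width: -0.0003
finger_force: 5.7
```

Emit:
jog_arm --pt "0 0 0.02 0 0" --pt "0 0 0 0 0"

```text
clock: 9.45
position: [0.5773, -0.0521, 0.0685]
tool_rot: [3.14, -0.0, 1.244]
force: [-5.2, 0.8, 18.2]
grip_width: 0.0001
finger_force: 9.3
```

Emit:
jog_arm --pt "0 0 0.02 0 0" --pt "0 0 0 0 0"

```text
clock: 9.65
position: [0.5774, -0.0521, 0.0683]
tool_rot: [3.14, -0.0, 1.244]
force: [-6.7, 0.6, 25.6]
grip_width: -0.0001
finger_force: 12.8
```

Emit:
jog_arm --pt "0 0 -0.2 0 0" --pt "0 0 -0.2 0 0" --pt "0.43 0 0 0 0" --pt "0.43 0 0 0 0" --pt "0 0 0.2 0 0" --pt "0 0 0.1 0 0" --pt "0 0 0.05 0 0" --pt "0 0 0.02 0 0" --pt "0 0 0 0 0"

```text
clock: 10.55
position: [0.5851, -0.0267, 0.0683]
tool_rot: [3.141, -0.001, 1.245]
force: [-7.9, 6.4, 26.1]
grip_width: -0.0003
finger_force: 12.8
```

```bash
python3 st.py
```

```text
rack xyz [-0.0123 -0.0492  0.0683] F [-7.9  6.4 26.1] M [ 1.34  1.73 -0.01] 10.55 yaw 1.245051146157412
```

Emit:
jog_arm --pt "0 0 -0.2 0 0" --pt "0 0 -0.2 0 0" --pt "0.4 0 0 0 0" --pt "0.4 0 0 0 0" --pt "0 0 0.2 0 0" --pt "0 0 0.1 0 0" --pt "0 0 0.05 0 0" --pt "0 0 0.02 0 0" --pt "0 0 0 0 0"

```text
clock: 11.45
position: [0.5925, -0.0045, 0.0687]
tool_rot: [-3.141, -0.0, 1.245]
force: [-5.4, 3.3, 13.3]
grip_width: -0.0002
finger_force: 7.0
```

Emit:
jog_arm --pt "0 0 -0.2 0 0" --pt "0 0 -0.2 0 0" --pt "0.41 0 0 0 0" --pt "0.41 0 0 0 0" --pt "0 0 0.2 0 0" --pt "0 0 0.1 0 0" --pt "0 0 0.05 0 0" --pt "0 0 0.02 0 0" --pt "0 0 0 0 0"

```text
clock: 12.35
position: [0.6004, 0.0182, 0.0692]
tool_rot: [-3.141, 0.0, 1.244]
force: [0.1, -0.4, -0.2]
grip_width: 0.0001
finger_force: 0.0
```

```bash
python3 st.py
```

```text
rack xyz [-0.0121 -0.0018  0.0692] F [ 0.1 -0.4 -0.2] M [ 0.01 -0.03  0.06] 12.35 yaw 1.2442769411464398
```

Tube 4's lid is not in contact yet, so I lower a little further.

Emit:
jog_arm --pt "0 0 0.03 0 0" --pt "0 0 0.02 0 0" --pt "0 0 0 0 0"

```text
clock: 12.65
position: [0.6007, 0.0181, 0.0686]
tool_rot: [3.141, 0.0, 1.244]
force: [-6.4, -0.3, 16.8]
grip_width: -0.0002
finger_force: 8.1
```

Emit:
jog_arm --pt "0 0 -0.2 0 0" --pt "0 0 -0.2 0 0" --pt "0.44 0 0 0 0" --pt "0.44 0 0 0 0" --pt "0 0 0.2 0 0" --pt "0 0 0.1 0 0" --pt "0 0 0.07 0 0" --pt "0 0 0 0 0"

```text
clock: 13.45
position: [0.6088, 0.0438, 0.0688]
tool_rot: [-3.141, -0.0, 1.245]
force: [-4.0, 2.4, 10.8]
grip_width: 0.0005
finger_force: 5.3
```

```bash
python3 st.py
```

```text
rack xyz [-0.0124  0.0252  0.0688] F [-4.   2.4 10.8] M [0.72 1.01 0.02] 13.45 yaw 1.2445801434230819
```

Emit:
jog_arm --pt "0 0 0.02 0 0" --pt "0 0 0 0 0" --pt "0 0 -0.3 0 0" --pt "0 0 -0.9 0 0" --pt "0 0 -0.9 0 0" --pt "-0.9 0 0 0 0" --pt "-0.9 0 0 0 0" --pt "-0.9 0 0 0 0" --pt "-0.9 0 0 0 0" --pt "-0.9 0 0 0 0" --pt "0 0 0 0 0" --pt "0 0 0 0 0"

```text
clock: 14.65
position: [0.5656, -0.0851, 0.1311]
tool_rot: [-3.141, 0.0, 1.243]
force: [0.6, 0.7, 0.5]
grip_width: 0.0005
finger_force: 0.0
```

```bash
python3 st.py; python3 - <<'E'
from w import *
f=wrist('w5')
q=proj(f,rk([.6125,.0160,-.3257],[(-.0125,y,.069) for y in(-.075,-.05,-.025,0,.025)]));print(q)
a=f["pixels"][0:210,200:340,::-1];b=cv2.resize(a,None,fx=2.8,fy=2.8,interpolation=cv2.INTER_CUBIC)
s=bot.grab_frame("side")["pixels"][175:260,210:335,::-1];s=cv2.resize(s,(400,272),interpolation=cv2.INTER_CUBIC)
o=np.zeros((588,800,3),np.uint8);o[:,:392]=b;o[:272,400:]=s
s=bot.grab_frame("scene")["pixels"][170:255,170:310,::-1];s=cv2.resize(s,(400,243),interpolation=cv2.INTER_CUBIC);o[300:543,400:]=s
cv2.imwrite("pics/w5.png",o)
E
```

```text
rack xyz [-0.0121 -0.1108  0.1311] F [0.6 0.7 0.5] M [-0.01  0.05  0.03] 14.65 yaw 1.2430746795577274
[ 0.5656 -0.0851  0.1311] [-3.1414e+00  1.0000e-04  1.2431e+00] [0.57 0.7  0.46] 14.65 0.0005292603087310478
[[249.61843887 152.20640032]
 [249.47293899 115.59861854]
 [249.32490249  76.93811062]
 [249.17589671  36.30594008]
 [249.02815122  -6.12211699]]
```

View pics/w5.png

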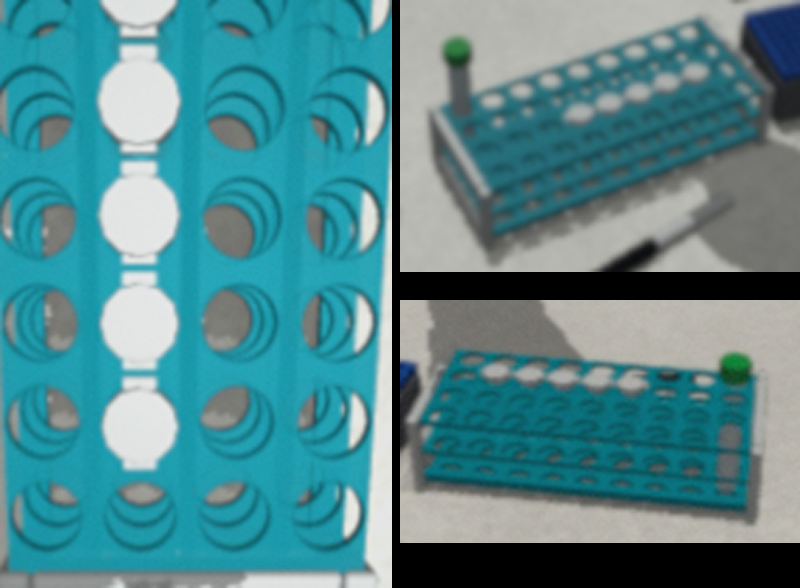

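All three views show five flat white discs. Lid centres at rows 152, 115, 77 and 36 match the shut-lid projections to within 1 px, and the tubes are seated. The tall cap, pen and tip box look untouched. I'm handing in.

```bash
python3 -c "
from workcell import bot
print(bot.job_done())"
```

```text
the job is handed in; nothing more can be done
None
```

All five lids were folded over in order from the hinge end and pressed shut, with peak press force about 26 N on lids 1 and 2; the job was handed in at about 15 s, with the bystander items that were in view looking undisturbed (the dish was not in the final pictures).

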